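Latch the pigment jar into the dry box

ROBOT

A 6-joint arm with a two-finger parallel gripper is mounted at the origin on a cart in front of the work surface, level with it; the furniture and walls round the work are solid. World frame = base frame: x ahead of the robot, y to its left, z up, the work surface at z = 0. Lengths are in m, angles in rad, forces in N, time in s.
With the tool pointing down it reaches from about 0.375 to 0.9 m from the base axis. Payload 3.1 kg.
Tool frame: the origin (TCP) lies at the centre of the arm's flange, where the gripper is bolted on; the fingertips stand 182 mm ahead of it and the grasp point (between the pads) lies 164 mm ahead of it (tip_extent is the distance from the TCP to the fingertips, in m); z points along the fingers, y is the direction in which the jaws open and shut (so a half turn about z gives the same grasp; the last joint's range is limited). The gripper opens to 87 mm and grips with 3 to 60 N. Pads are 19 mm wide; open, the fingers measure 117 mm over their backs; the gripper's body (75 mm by 190 mm) begins 51 mm behind the grasp point.
Start: joints at [0.964, 0.527, 1.433, -0, 1.181, -0.178], TCP at [0.26, 0.568, 0.405] pointing down, gripper open.
Joint ranges: [-3.08, 3.08], [-0.75, 2.2], [0.22, 2.44], [-1.43, 4.57], [0, 2.65], [-2.85, 2.85]. Speed limits (rad/s): [2.79, 2.79, 3.14, 3.14, 3.14, 3.14].

INTERFACE

Orientations are given as [roll, pitch, yaw] about the fixed x, y, z axes, in that order (R = Rz(yaw) Ry(pitch) Rx(roll)).
In Python, from plant import sense, snapshot, close_job, tip_extent gives the robot as it stands.
- The arm moves only by the tool jog_arm, never from a script. Its argument "increments" is a list of rows, each a list of 4 numbers: the shift along the tool's x, y, z in cm, then the turn about the tool's z in degrees. In form: [[tx, ty, tz, turn], ...]. A call has 1 to 10 rows; each row shifts and turns the pose as measured when the row begins, along the tool's axes as they then stand; what a row does not reach is not made up. A row lasts 1/8 s, in which the tool goes at most 62.5 mm and 10.7 degrees, less where a joint would pass 70% of its speed; a pose out of reach is approached as far as the arm can. A call is refused whole if a number of a shift passes 6.25 or a number of a turn 10.7, either way. A call with a gripper value outside its range is refused whole. "jaw" is the closure, from 0 (fully open) to 1 (shut), set as the call begins (left out, the last holds). The fingers move at their own pace and stop on an object; "squeeze" is the grip in N (left out, the last holds). Time passes only in rows, so rows that do not move let the fingers close. It gives the time, the measured TCP pose, the force and the opening at its end, in the units of the state.
- sense(): the state, without advancing time (a new reading comes with each control period).
- snapshot(name): name is "scene" or "top"; returns a dict with "pixels" (480x640x3 uint8, red, green, blue), "depth" (480x640 float32, m along the optical axis (not along the pixel's ray), 0 where there is no reading), "camera_matrix" (3x3 intrinsics, pixels), "distortion" ([k1, k2, p1, p2, k3] as OpenCV has them; the pictures are not rectified), "cam_to_world" (4x4, takes a point from camera to world coordinates). Camera axes: x right, y down, z forward; pixel columns grow to the right and rows downward; lengths in m; the calibration is good to about 2 mm. A picture is of the moment at which its call begins.
- close_job(): hands the job in, once; it reports no verdict.
The state is a dict: "time_s": time; "joint_positions": joint angles; "joint_velocities": joint speeds; "joint_efforts": joint torques, N m; "tcp_pos": TCP position; "tool_rot": TCP orientation; "contact_force": force on the tool from outside, world axes, zero at the start; "ft_torque": the same for the moment, N m; "gripper_width": finger opening in m.
Only numpy, scipy, OpenCV 4.12 (cv2) and the standard library are available. Lean on these libraries where they do the work, as an engineer would, in place of code of your own. Each camera call takes 0.05 s, during which the arm holds its last target. There are 200 camera calls.

TASK

Put the pigment jar away dry: stand it upright on the floor of the open dry box, then swing the lid down and press its front edge against the rubber seal until the catch snaps over the bar and holds the lid shut by itself. Keep the jar upright and leave the dropper bottle, the soft mould and the tape roll where they are.

Things in the scene. Friction and masses are not known exactly. Their poses are not given: they have to be found in the camera images.
- jar_mid (a point): Pigment jar: round glass jar with a black screw lid, 61 mm across, 64 mm tall, 0.12 kg, standing upright on the worktop. This point is on its axis half-way up (32 mm above its underside). The black lid is the uppermost 14 mm and 60 mm across; grip the jar across it or just below. Mind the tall grey rack post (24 mm square) at the worktop's right front corner, x 0.26, y -0.43.
- dry_box: Grey open-topped dry box fixed to the worktop, 190 (x) x 220 (y) x 85 mm high. Origin: centre of its underside; x points from the front (catch) to the rear (hinge), y along the hinge, z up. Walls 5 mm; a flange 17 mm wide runs inside the top of the front wall and carries a sprung rubber seal strip that stands to z = 100 mm.
- box_floor (a point): Point on the box's inner floor (5 mm above the underside), 15 mm in front of the box centre, middle across: a good place for the jar. Free floor: box x -90 to +69 mm (the flange overhangs to -78), y -105 to +105 mm; a white cartridge 40 mm high stands along the rear wall.
- box_hinge (a point): Middle of the lid's hinge axis, at box x = +97 mm, 90 mm above the box's underside; the axis runs along the box's y. The hinge is stiff: the lid stays where it is left and about 3 N at its front edge moves it.
- dry_lid (a joint): Lid angle (rad): 0 = level, hard down; 1.57 = upright; at most 1.8. Its front bar meets the sprung hook at about 0.08 and the lid meets the seal at about 0.055; from there it resists more and more and springs back to 0.04 or more if let go. At about 0.02 the hook snaps over the bar and then holds the lid at 0.02 to 0.025. Pressing at lid_press takes about 12 N to catch, about 18 N to reach 0.
- dry_catch (a joint): Angle of the sprung steel hook on the middle of the box's front wall (rad): 0 = at rest, also once snapped over the bar; pushed forward to about 0.1 while the bar passes. Its head reaches 25 mm above the closed lid's underside, 100 to 120 mm in front of the box centre. Nothing needs to touch it.
- lid_press (a point): Point on the lid's outer (upper when shut) face, middle of its width, 150 mm from the hinge axis: a good place to push and press. The aluminium lid is 190 mm from hinge axis to front edge, 216 mm wide, 10 mm thick; its underside passes through the hinge axis; a steel bar stands 10 mm before its front edge.
- dropper: Dark dropper bottle with a black rubber cap, 42 mm across, 118 mm tall, standing. Origin: centre of its underside. Leave alone. Overhead, a glue gun hangs at x 0.49, y -0.35, its tip 0.5 m above the worktop: keep the arm clear of it.
- soft_mould: Small reddish soft mould, a rounded block 44 x 57 x 27 mm. Origin: centre of its underside. Leave alone.
- tape: Roll of masking tape lying flat, 105 mm across, 19 mm high. Origin: centre of its underside. Leave alone.
There are look-alikes about, which are no part of the job. Leave any purple look-alike of the part that bears jar_mid alone.

How it is judged:
On the way, in this order (a step that is already met when the one before it is completed fails the run):
1. the jar stands upright on the floor of the dry box, let go (x of jar_mid in the frame of dry_box between -0.08 and 0.07 m and y of jar_mid in the frame of dry_box between -0.1 and 0.1 m and z of jar_mid in the frame of dry_box below 0.043 m and angle between jar_mid's own z axis and vertical below 0.15 rad and contact force between the fingers and jar below 0.1 N), for 0.2 s.
2. the lid is pressed down until the catch has snapped over the bar (value of joint dry_lid below 0.032 rad and value of joint dry_catch below 0.04 rad), for 0.2 s.
At the end, for the whole second after the job is handed in: The lid is held shut by the catch alone (lid angle under 0.032 rad, hook back within 0.04 rad of rest) and the jar stands upright (within 0.15 rad) and still on the floor inside the box (all of step 2 and x of jar_mid in the frame of dry_box between -0.08 and 0.07 m and y of jar_mid in the frame of dry_box between -0.1 and 0.1 m and z of jar_mid in the frame of dry_box below 0.043 m and angle between jar_mid's own z axis and vertical below 0.15 rad and linear speed of jar below 0.02 m/s); the robot touches nothing.
It fails at once if the jar is tipped over (more than 0.6 rad) (angle between jar_mid's own z axis and vertical above 0.6 rad).
It fails at once if the dropper bottle, the soft mould or the tape roll is shifted by more than 30 mm (distance of any of dropper, soft_mould, tape from where it was at the start of the episode above 0.03 m).
It also fails if it takes over 66 s, if anything falls off the work surface, if the arm or the gripper's body presses on something with over 40 N, if the wrist force passes 120 N, or if a joint passes its speed limit or range.

## Working session

There is one attempt and no reset: what is moved stays moved. The work goes in short steps, Python scripts to look and compute and a tool call to move; the robot and the scene stay as the last step left them, time stands still between calls to the robot, and variables do not carry over. Pictures are saved under pics/ and viewed, on a budget of 10 in all, crops included, one or two more only if the job needs it, and the job is handed in when it is done.

Besides the shell and the picture viewer there is one more tool, called after "Call:" as name([rows], argument=value, ...), one row to a line, values as JSON. jog_arm: Moves the arm, as the interface text tells. Its arguments: {"type":"object","properties":{"increments":{"type":"array","items":{"type":"array","items":{"type":"number"}}},"jaw":{"type":"number"},"squeeze":{"type":"number"}},"required":["increments"]}

```bash
mkdir -p pics
cat > h.py <<'E'
import numpy as np, cv2
from plant import sense, snapshot
def snap(n,f):
    s=snapshot(n); cv2.imwrite(f'pics/{f}.png',s['pixels'][:,:,::-1]); np.savez(f'pics/{f}.npz',**s); return s
def load(f): return np.load(f'pics/{f}.npz')
def cloud(s):
    K=s['camera_matrix'];D=np.array(s['distortion'],float).ravel();d=s['depth']
    v,u=np.mgrid[:480,:640]
    p=cv2.undistortPoints(np.stack([u,v],-1).reshape(-1,1,2).astype(np.float64),K,D).reshape(480,640,2)
    P=np.dstack([p*d[...,None],d]); T=s['cam_to_world']
    W=P@T[:3,:3].T+T[:3,3]; W[d==0]=np.nan; return W
E
python3 -c "
from h import *
a=snap('scene','s1');b=snap('top','t1')
print(sense());print(a['cam_to_world'],b['cam_to_world'])"
```

```text
{'time_s': 0.1, 'joint_positions': array([ 9.63505992e-01,  5.28381312e-01,  1.43375771e+00, -3.35273089e-05,
        1.18141095e+00, -1.78516339e-01]), 'joint_velocities': array([-0.00041176, -0.00335375, -0.00062375,  0.00094328, -0.00078956,
       -0.00036136]), 'joint_efforts': array([-1.78913695e-05, -4.40987170e+01, -1.77151304e+01,  6.34819921e-02,
        5.33912040e-02, -3.15660850e-05]), 'tcp_pos': array([0.25965741, 0.56817546, 0.4038694 ]), 'tool_rot': array([-3.13966094e+00, -3.17059927e-04,  2.71283111e+00]), 'contact_force': array([-0.47598994,  0.51764208, -0.96161672]), 'ft_torque': array([ 0.02433575,  0.00517726, -0.03791297]), 'gripper_width': 0.08729668012139594}
[[ 0.68713974 -0.50360398  0.52366211  0.01035238]
 [-0.72648528 -0.46871448  0.50251952 -0.51870842]
 [-0.00762281 -0.72573395 -0.68793323  0.82308633]
 [ 0.          0.          0.          1.        ]] [[-0.00462109 -0.99142163  0.13062079  0.45049774]
 [-0.99996768  0.00544083  0.00591955  0.0225061 ]
 [-0.00657945 -0.13058921 -0.99141473  0.91817547]
 [ 0.          0.          0.          1.        ]]
```

View pics/s1.png

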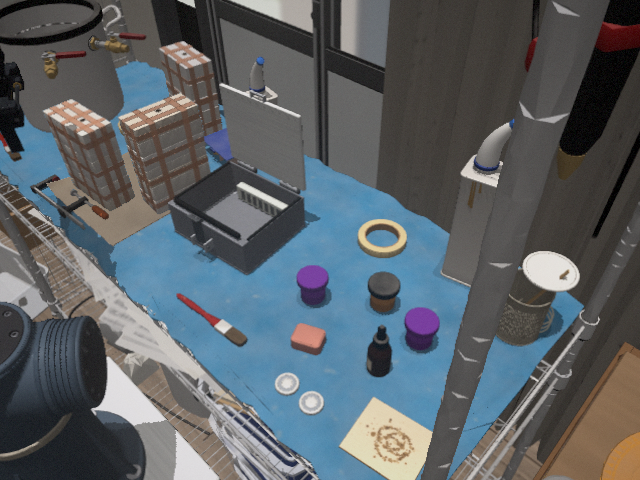

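View pics/t1.png

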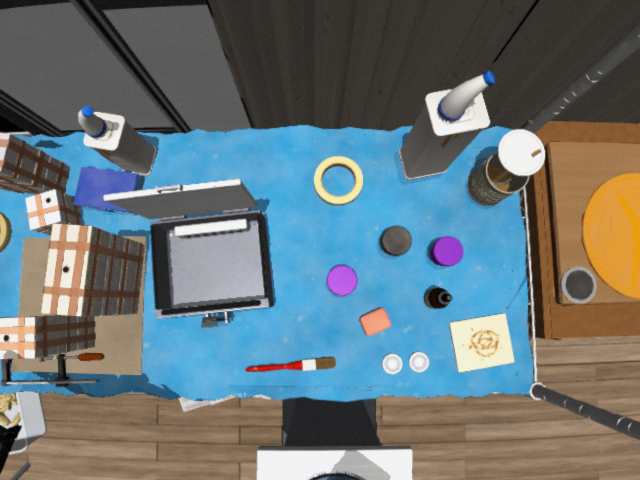

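The jar (black lid, orange body) is at scene (384,290) and top (396,240). The open box is at top (212,262) with its lid roughly upright. The purple jars are decoys, the dropper is at top (438,297), the mould at (375,321) and the tape at (338,181).

```bash
python3 -c "
from h import *
s=load('t1');W=cloud(s)
def f(n,u0,u1,v0,v1,z0,z1):
    P=W[v0:v1,u0:u1].reshape(-1,3);P=P[(P[:,2]>z0)&(P[:,2]<z1)]
    print(n,len(P),'med',np.median(P,0).round(4),'min',P.min(0).round(3),'max',P.max(0).round(3), 'mid',((P.min(0)+P.max(0))/2).round(4));return P
f('jar',370,420,215,262,.058,.075)
f('purpleR',430,470,230,270,.05,.08);f('purpleL',322,362,260,300,.05,.08)
f('dropper',418,458,282,315,.03,.14)
f('mould',355,395,305,340,.015,.04)
f('tape',310,370,150,210,.012,.03)
b=f('boxrim',140,285,195,325,.075,.092)
f('floor',180,255,245,290,-.01,.03)
f('seal',140,285,295,325,.092,.11)
x=b[:,:2].astype(np.float32); print(cv2.minAreaRect(x))
l=f('lid',95,260,175,220,.1,.35)
print(np.linalg.svd(l-l.mean(0),full_matrices=False)[2].round(3), l.mean(0))
f('dropS',0,1,0,1,-9,9) if 0 else 0
s=load('s1');W=cloud(s)
f('jarS',365,402,268,300,.058,.075)
f('dropper',360,395,320,378,.03,.14)
l=f('lidS',215,305,80,190,.12,.35)
print(np.linalg.svd(l-l.mean(0),full_matrices=False)[2].round(3), l.mean(0))
b=f('boxrimS',165,310,160,275,.078,.092);print(cv2.minAreaRect(b[:,:2].astype(np.float32)))
f('rearitem',440,500,120,290,.05,.6)
"
```

```text
jar 718 med [ 0.5722 -0.1256  0.0633] min [ 0.544 -0.155  0.058] max [ 0.603 -0.096  0.068] mid [ 0.5735 -0.1258  0.0633]
purpleR 740 med [ 0.5497 -0.227   0.0632] min [ 0.521 -0.257  0.051] max [ 0.58  -0.198  0.068] mid [ 0.5507 -0.2275  0.0594]
purpleL 741 med [ 0.4935 -0.0161  0.0635] min [ 0.464 -0.046  0.056] max [0.523 0.013 0.068] mid [ 0.4937 -0.0165  0.0617]
dropper 415 med [ 0.4568 -0.2029  0.0633] min [ 0.437 -0.226  0.031] max [ 0.477 -0.189  0.119] mid [ 0.4571 -0.2076  0.0748]
mould 591 med [ 0.4116 -0.0843  0.0266] min [ 0.384 -0.117  0.016] max [ 0.438 -0.054  0.031] mid [ 0.4107 -0.0855  0.0235]
tape 1022 med [ 0.7084 -0.0129  0.0186] min [ 0.658 -0.064  0.012] max [0.761 0.039 0.023] mid [ 0.7093 -0.0125  0.0177]
boxrim 1685 med [0.5232 0.2483 0.0854] min [0.417 0.125 0.075] max [0.636 0.362 0.092] mid [0.5263 0.2437 0.0835]
floor 3359 med [0.5248 0.2449 0.0053] min [ 0.478  0.165 -0.001] max [0.572 0.327 0.011] mid [0.5253 0.246  0.0051]
seal 562 med [0.4399 0.2323 0.0995] min [0.411 0.141 0.093] max [0.455 0.328 0.11 ] mid [0.4327 0.2348 0.1015]
((0.5209113359451
[... 420 characters left out ...]
 0.0625]
dropper 756 med [ 0.4492 -0.2184  0.0628] min [ 0.435 -0.233  0.03 ] max [ 0.475 -0.194  0.119] mid [ 0.4553 -0.2137  0.0744]
lidS 5531 med [0.6213 0.2487 0.2043] min [0.605 0.141 0.12 ] max [0.805 0.593 0.294] mid [0.7051 0.3672 0.2072]
[[-0.272 -0.955  0.12 ]
 [-0.186  0.175  0.967]
 [-0.944  0.241 -0.226]] [0.63081557 0.25527149 0.20585232]
boxrimS 1813 med [0.5138 0.2354 0.0844] min [0.413 0.121 0.078] max [0.644 0.415 0.092] mid [0.5284 0.2677 0.085 ]
((0.5206106901168823, 0.2730996608734131), (0.22366617619991302, 0.28970080614089966), 5.979429721832275)
rearitem 7418 med [ 0.7264 -0.1917  0.1891] min [ 0.246 -0.44   0.05 ] max [1.03  0.055 0.6  ] mid [ 0.6379 -0.1928  0.3249]
```

Call:
jog_arm([
  [-3.9,-3.5,0,0],
  [-3.9,-3.5,0,0],
  [-3.9,-3.5,0,0],
  [-3.9,-3.5,0,0],
  [-3.9,-3.5,0,0],
  [0,0,0,-10.1],
  [0,0,0,-10.1],
  [0,0,0,-10.1],
  [0,0,0,0],
], jaw=0, squeeze=15)

```text
time_s: 1.23
tcp_pos: [0.3672, 0.3199, 0.4008]
tool_rot: [-3.138, -0.005, -3.027]
contact_force: [0.5, -0.0, -0.2]
gripper_width: 0.0869
```

```bash
cat >> h.py <<'E'
from scipy.spatial.transform import Rotation as Ro
def to(x,y,z,yaw=None):
    s=sense();R=Ro.from_euler('xyz',s['tool_rot']);p=s['tcp_pos']
    print('t',s['time_s'],'p',p.round(4),'rot',s['tool_rot'].round(3),'F',s['contact_force'].round(1),'w',round(s['gripper_width'],4))
    print('tool cm',(100*R.inv().apply(np.array([x,y,z])-p)).round(2))
    if yaw is not None: print('turn',np.degrees((s['tool_rot'][2]-yaw+np.pi)%(2*np.pi)-np.pi).round(2))
E
python3 -c "
from h import *
to(.572,-.127,.31,3.244)"
```

```text
t 1.225 p [0.3672 0.3199 0.4008] rot [-3.138 -0.005 -3.027] F [ 0.5 -0.  -0.2] w 0.0869
tool cm [-15.3  -46.7    9.18]
turn 0.68
```

Call:
jog_arm([
  [-1.5,-4.7,0,0.7],
  [-1.5,-4.7,0,0],
  [-1.5,-4.7,0,0],
  [-1.5,-4.7,0.5,0],
  [-1.5,-4.7,1,0],
  [-1.5,-4.7,1.5,0],
  [-1.5,-4.7,1.5,0],
  [-1.5,-4.7,1.5,0],
  [-1.5,-4.7,1.5,0],
  [-1.5,-4.7,1.5,0],
])

```text
time_s: 2.48
tcp_pos: [0.5651, -0.1441, 0.3094]
tool_rot: [-3.14, 0.0, -3.064]
contact_force: [0.7, 0.2, 1.0]
gripper_width: 0.0867
```

```bash
python3 -c "
from h import *
snap('scene','s2')
to(.572,-.127,.222,3.244)"
```

```text
t 2.525 p [ 0.5675 -0.1499  0.3079] rot [-3.134  0.004 -3.067] F [ 2.6 -3.5 -0.8] w 0.0871
tool cm [-0.58  2.32  8.58]
turn -1.6
```

View pics/s2.png

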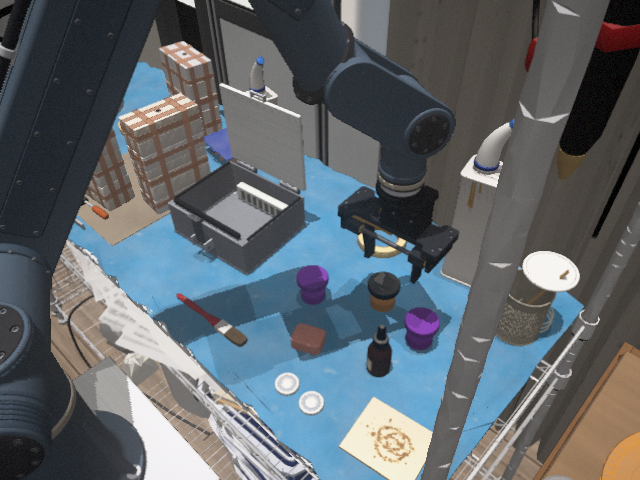

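The open gripper hangs over the jar (384,285), its fingers at (367,243) and (417,270), about 2 cm too far right. Nothing is touched. I'll correct, then descend.

Call:
jog_arm([
  [-0.6,2.3,0,-1.5],
  [0,0,0,0],
])

```text
time_s: 2.78
tcp_pos: [0.572, -0.1267, 0.3064]
tool_rot: [-3.135, 0.002, -3.047]
contact_force: [0.0, 0.1, -0.2]
gripper_width: 0.0869
```

```bash
python3 -c "
from h import *
to(.572,-.127,.222,3.244)"
```

```text
t 2.775 p [ 0.572  -0.1267  0.3064] rot [-3.135e+00  2.000e-03 -3.047e+00] F [ 0.   0.1 -0.2] w 0.0869
tool cm [0.01 0.03 8.44]
turn -0.44
```

Call:
jog_arm([
  [0,0,2.5,0],
  [0,0,2.5,0],
  [0,0,2.2,0],
  [0,0,1,0],
  [0,0,0,0],
])

```text
time_s: 3.4
tcp_pos: [0.5717, -0.1206, 0.2253]
tool_rot: [-3.134, 0.003, -3.041]
contact_force: [0.4, -0.8, 0.3]
gripper_width: 0.0871
```

```bash
python3 -c "
from h import *
to(.572,-.127,.221,3.244)"
```

```text
t 3.4 p [ 0.5717 -0.1206  0.2253] rot [-3.134e+00  3.000e-03 -3.041e+00] F [ 0.4 -0.8  0.3] w 0.0871
tool cm [ 0.04 -0.64  0.44]
turn -0.13
```

Call:
jog_arm([
  [0,-0.6,0.4,0],
  [0,0,0,0],
])

```text
time_s: 3.65
tcp_pos: [0.5729, -0.1266, 0.2228]
tool_rot: [-3.132, 0.006, -3.041]
contact_force: [0.9, -0.3, 0.7]
gripper_width: 0.087
```

Call:
jog_arm([
  [0,0,0,0],
  [0,0,0,0],
  [0,0,0,0],
  [0,0,0,0],
  [0,0,0,0],
  [0,0,0,0],
], jaw=1, squeeze=15)

```text
time_s: 4.4
tcp_pos: [0.5731, -0.1267, 0.224]
tool_rot: [-3.132, 0.008, -3.042]
contact_force: [-0.8, 0.7, -0.4]
gripper_width: 0.0601
```

```bash
python3 -c "
from h import *
to(.572,-.127,.36,3.244)"
```

```text
t 4.4 p [ 0.5731 -0.1267  0.224 ] rot [-3.132  0.008 -3.042] F [-0.8  0.7 -0.4] w 0.0601
tool cm [ 1.00e-02 -1.50e-01 -1.36e+01]
turn -0.13
```

Call:
jog_arm([
  [0,0,-1.5,0],
  [0,0,-3,0],
  [0,0,-3,0],
  [0,0,-3,0],
  [0,0,-3,0],
  [0,0,-1.5,0],
  [0,0,0,0],
])

```text
time_s: 5.28
tcp_pos: [0.571, -0.1258, 0.3815]
tool_rot: [-3.131, 0.007, -3.041]
contact_force: [-0.2, -0.1, -2.1]
gripper_width: 0.0598
```

```bash
python3 -c "
from h import *
to(.508,.242,.37,3.244)"
```

```text
t 5.275 p [ 0.571  -0.1258  0.3815] rot [-3.131  0.007 -3.041] F [-0.2 -0.1 -2.1] w 0.0598
tool cm [ 2.6  37.23  0.72]
turn -0.13
```

Call:
jog_arm([
  [1,2,0,0],
  [1.6,4,0,0],
  [0.5,4.5,0,0],
  [0,4.5,0,0],
  [0,4.5,0,0],
  [0,4.5,0,0],
  [0,4,0,0],
  [0,3,0,0],
  [0,2,0,0],
  [0,0,0,0],
])

```text
time_s: 6.52
tcp_pos: [0.5022, 0.208, 0.3649]
tool_rot: [-3.132, -0.016, -3.044]
contact_force: [0.5, -0.5, -1.6]
gripper_width: 0.06
```

```bash
python3 -c "
from h import *
to(.508,.242,.231,3.244)"
```

```text
t 6.525 p [0.5022 0.208  0.3649] rot [-3.132 -0.016 -3.044] F [ 0.5 -0.5 -1.6] w 0.06
tool cm [-1.13  3.45 13.34]
turn -0.29
```

Call:
jog_arm([
  [-0.5,1.8,0,0],
  [-0.3,1.6,0,0],
  [0,0,2.5,0],
  [0,0,2.5,0],
  [0,0,2.5,0],
  [0,0,1.5,0],
  [0,0,0,0],
])

```text
time_s: 7.4
tcp_pos: [0.5084, 0.2446, 0.2711]
tool_rot: [-3.133, -0.014, -3.047]
contact_force: [0.6, 0.1, -1.6]
gripper_width: 0.0596
```

```bash
python3 -c "
from h import *
to(.508,.242,.231,3.244)
snap('top','t2')"
```

```text
t 7.4 p [0.5084 0.2446 0.2711] rot [-3.133 -0.014 -3.047] F [ 0.6  0.1 -1.6] w 0.0596
tool cm [ 0.01 -0.22  4.01]
turn -0.46
```

View pics/t2.png

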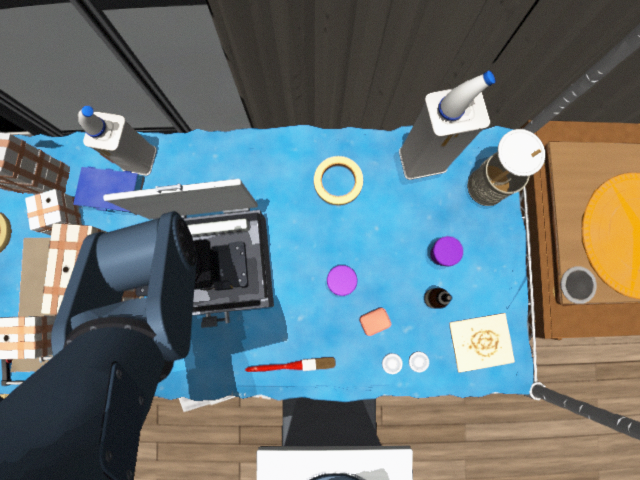

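The gripper, at (215,265), sits inside the box outline with its body clear of the rim at (270,300). Lowering to the floor.

Call:
jog_arm([
  [0,0,1.5,0],
  [0,-0.2,1.2,0],
  [0,0,0.7,0],
  [0,0,0.3,0],
  [0,0,0,0],
])

```text
time_s: 8.07
tcp_pos: [0.5095, 0.2423, 0.2341]
tool_rot: [-3.134, -0.008, -3.048]
contact_force: [-1.0, -0.3, -1.9]
gripper_width: 0.0595
```

Call:
jog_arm([
  [0,0,0.3,0],
  [0,0,0.2,0],
  [0,0,0,0],
])

```text
time_s: 8.45
tcp_pos: [0.5097, 0.2424, 0.2294]
tool_rot: [-3.134, -0.007, -3.048]
contact_force: [0.4, -0.1, -0.8]
gripper_width: 0.0593
```

Call:
jog_arm([
  [0,0,0.1,0],
  [0,0,0,0],
])

```text
time_s: 8.7
tcp_pos: [0.5099, 0.2425, 0.2292]
tool_rot: [-3.134, -0.006, -3.047]
contact_force: [-0.6, 1.0, -2.0]
gripper_width: 0.0595
```

Call:
jog_arm([
  [0,0,0.2,0],
  [0,0,0,0],
])

```text
time_s: 8.95
tcp_pos: [0.5101, 0.2428, 0.229]
tool_rot: [-3.135, -0.003, -3.048]
contact_force: [-0.1, 0.2, -0.9]
gripper_width: 0.0594
```

Call:
jog_arm([
  [0,0,0,0],
  [0,0,0,0],
  [0,0,0,0],
  [0,0,0,0],
  [0,0,0,0],
  [0,0,0,0],
], jaw=0)

```text
time_s: 9.7
tcp_pos: [0.5103, 0.2428, 0.2285]
tool_rot: [-3.135, -0.003, -3.048]
contact_force: [-0.1, 0.7, 0.1]
gripper_width: 0.087
```

Call:
jog_arm([
  [0,0,-1,0],
  [0,0,-2,0],
  [0,0,-3,0],
  [0,0,-4,0],
  [0,0,-4,0],
  [0,0,-4,0],
  [0,0,-4,0],
  [0,0,0,0],
])

```text
time_s: 10.7
tcp_pos: [0.5102, 0.2442, 0.4602]
tool_rot: [-3.135, 0.0, -3.048]
contact_force: [-0.2, -0.9, -0.3]
gripper_width: 0.0869
```

```bash
python3 -c "
from h import *
to(.508,.242,.46,3.244)
s=snap('scene','s3')"
```

```text
t 10.7 p [0.5102 0.2442 0.4602] rot [-3.135  0.    -3.048] F [-0.2 -0.9 -0.3] w 0.0869
tool cm [ 0.24 -0.2   0.02]
turn -0.49
```

View pics/s3.png

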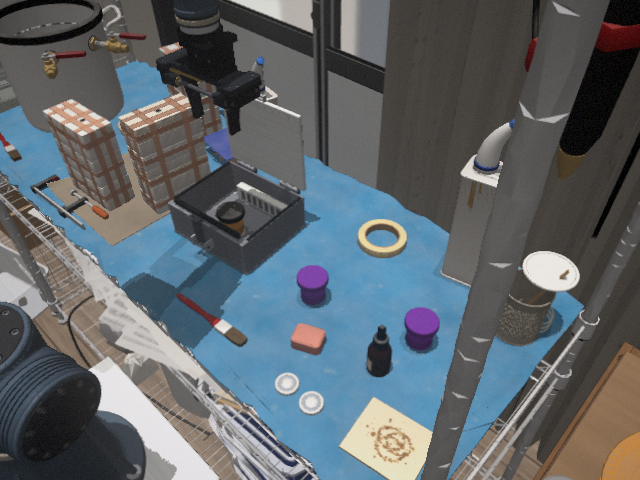

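```bash
python3 -c "
from h import *
W=cloud(load('s3'))
P=W[195:225,212:250].reshape(-1,3);P=P[(P[:,2]>.062)&(P[:,2]<.08)];
# black jar lid
print(len(P),P.min(0).round(3),P.max(0).round(3),np.median(P,0).round(3))
for f in ('s1','t1'):
  Q=cloud(load(f)).reshape(-1,3)
  m=(Q[:,0]>.64)&(Q[:,0]<.9)&(Q[:,1]>.1)&(Q[:,1]<.5)&(Q[:,2]>.03)&(Q[:,2]<.9)
  H={}
  for q in Q[m]:
    k=tuple((q[:2]//.05*.05).round(2)); H[k]=max(H.get(k,0),round(float(q[2]),2))
  print(f,sorted((float(k[0]),float(k[1]),v) for k,v in H.items()))
"
```

```text
461 [0.476 0.21  0.062] [0.537 0.271 0.074] [0.505 0.238 0.068]
s1 [(0.6, 0.1, 0.21), (0.6, 0.15, 0.08), (0.6, 0.4, 0.04), (0.6, 0.45, 0.04), (0.65, 0.4, 0.04), (0.65, 0.45, 0.04), (0.7, 0.4, 0.17), (0.7, 0.45, 0.04), (0.75, 0.35, 0.17), (0.75, 0.4, 0.26), (0.75, 0.45, 0.2), (0.8, 0.4, 0.17)]
t1 [(0.6, 0.1, 0.1), (0.6, 0.4, 0.04), (0.6, 0.45, 0.04), (0.65, 0.4, 0.04), (0.65, 0.45, 0.04), (0.7, 0.35, 0.17), (0.7, 0.4, 0.17), (0.7, 0.45, 0.17), (0.75, 0.35, 0.17), (0.75, 0.4, 0.27), (0.75, 0.45, 0.21), (0.8, 0.4, 0.17), (0.8, 0.45, 0.17)]
```

Jar stands on the box floor: lid top at z 0.068 (expected 0.069), centred at (0.506, 0.240). Now up and over the lid with the jaws shut.

Call:
jog_arm([
  [0,0,-3,0],
  [0,0,-3.5,0],
  [0,0,0,0],
  [-3,0,0,-0.5],
  [-3,0,0,0],
  [-3,0,0,0],
  [-3,0,0,0],
  [-3,0,0,0],
  [-1,0,0,0],
  [0,0,0,0],
], jaw=1)

```text
time_s: 12.0
tcp_pos: [0.6686, 0.2598, 0.4969]
tool_rot: [-3.129, -0.048, -3.039]
contact_force: [0.5, -0.6, -0.7]
gripper_width: 0.0013
```

```bash
python3 -c "
from h import *
to(.668,.258,.422,3.244)"
```

```text
t 12.0 p [0.6686 0.2598 0.4969] rot [-3.129 -0.048 -3.039] F [ 0.5 -0.6 -0.7] w 0.0013
tool cm [-0.29 -0.08  7.49]
turn 0.02
```

Call:
jog_arm([
  [-1,0,1,0],
  [-0.2,0,2,0],
  [-0.2,0,2,0],
  [0,0,1.7,0],
  [0,0,0.5,0],
  [0,0,0,0],
])

```text
time_s: 12.75
tcp_pos: [0.6765, 0.2605, 0.4204]
tool_rot: [-3.129, -0.052, -3.037]
contact_force: [0.2, -0.5, -0.4]
gripper_width: 0.0005
```

```bash
cat >> h.py <<'E'
H=np.array([.6195,.2535,.09]);X=np.array([.9948,.1022,0])
def tip():
    s=sense();R=Ro.from_euler('xyz',s['tool_rot']);p=s['tcp_pos']+R.apply([0,0,.182])
    d=p-H; print('t',s['time_s'],'tip',p.round(4),'rel hinge: x',(d@X).round(4),'lat',(d@[-.1022,.9948,0]).round(4),'z',d[2].round(4),'zaxis',R.apply([0,0,1]).round(3),'F',s['contact_force'].round(1))
E
python3 -c "
from h import *
tip();snap('scene','s4')"
```

```text
t 12.75 tip [0.6674 0.2572 0.2386] rel hinge: x 0.048 lat -0.0012 z 0.1486 zaxis [-0.05  -0.018 -0.999] F [ 0.2 -0.5 -0.4]
```

View pics/s4.png

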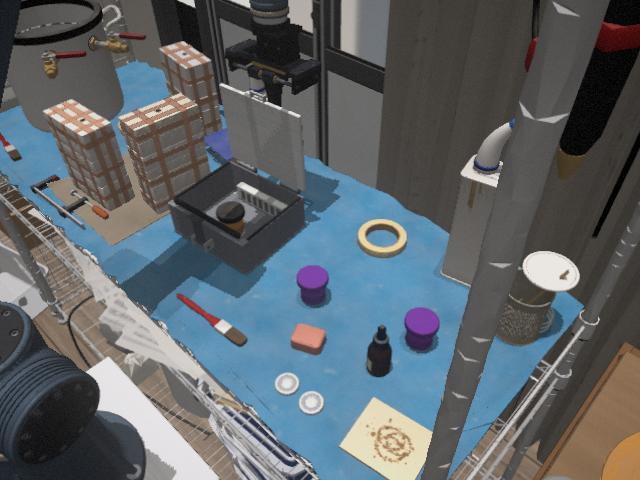

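Gripper body at (270,60), fingers behind the lid (265,95) and centred on it. The jar stands upright in the box at (231,213). Now pushing the lid forward along its arc.

Call:
jog_arm([
  [1.5,0,0,0],
  [1.5,0,0,0],
  [1.5,0,0,0],
  [1.5,0,0.1,0],
  [1.5,0,0.3,0],
  [0,0,0,0],
])

```text
time_s: 13.55
tcp_pos: [0.6034, 0.2527, 0.4274]
tool_rot: [-3.131, -0.028, -3.038]
contact_force: [0.1, 0.1, -0.0]
gripper_width: 0.0005
```

```bash
python3 -c "
from h import *
tip()"
```

```text
t 13.55 tip [0.5984 0.2503 0.2455] rel hinge: x -0.0213 lat -0.001 z 0.1555 zaxis [-0.027 -0.013 -1.   ] F [ 0.1  0.1 -0. ]
```

Call:
jog_arm([
  [1.2,0,1,0],
  [1.2,0,0.8,0],
  [1.2,0,0.8,0],
  [1.1,0,0.8,0],
  [0,0,0,0],
])

```text
time_s: 14.18
tcp_pos: [0.5576, 0.2476, 0.3981]
tool_rot: [-3.133, -0.015, -3.038]
contact_force: [-0.2, 0.4, 0.3]
gripper_width: 0.0004
```

```bash
python3 -c "
from h import *
tip();snap('scene','s5')"
```

```text
t 14.175 tip [0.5551 0.2458 0.2161] rel hinge: x -0.0649 lat -0.0011 z 0.1261 zaxis [-0.014 -0.01  -1.   ] F [-0.2  0.4  0.3]
```

View pics/s5.png

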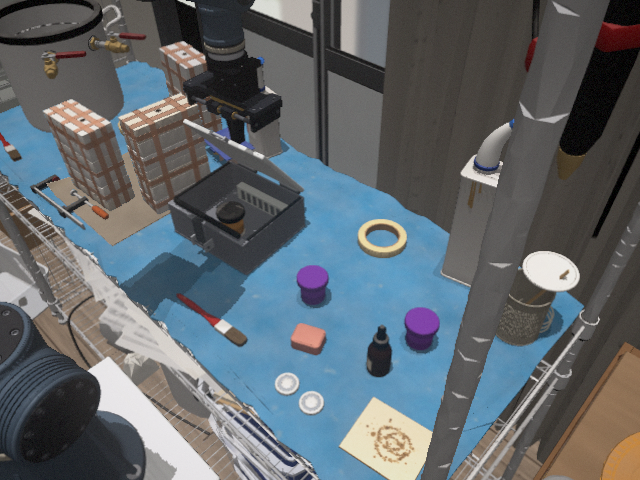

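The lid follows the fingers (240,140) and is now at roughly 45°, with the jar unchanged at (231,215). Continuing down.

Call:
jog_arm([
  [1.2,0,1,0],
  [1.2,0,1,0],
  [1.2,0,1.1,0],
  [1.0,0,1.2,0],
  [0.7,0,1.3,0],
  [0.4,0,1.2,0],
  [0.4,0,1.2,0],
  [0,0,0,0],
])

```text
time_s: 15.22
tcp_pos: [0.4999, 0.2411, 0.3186]
tool_rot: [-3.134, -0.003, -3.039]
contact_force: [0.1, -0.1, 0.5]
gripper_width: 0.0005
```

```bash
python3 -c "
from h import *
tip()"
```

```text
t 15.225 tip [0.4994 0.2397 0.1366] rel hinge: x -0.1208 lat -0.0014 z 0.0466 zaxis [-0.003 -0.008 -1.   ] F [ 0.1 -0.1  0.5]
```

Call:
jog_arm([
  [1,0,0.6,0],
  [1,0,0.7,0],
  [0.7,0,0.7,0],
  [0,0,0.7,0],
  [0,0,0,0],
])

```text
time_s: 15.85
tcp_pos: [0.4714, 0.2381, 0.2917]
tool_rot: [-3.135, -0.002, -3.039]
contact_force: [0.0, -0.3, 0.7]
gripper_width: 0.0006
```

```bash
python3 -c "
from h import *
tip()"
```

```text
t 15.85 tip [0.4712 0.2368 0.1097] rel hinge: x -0.1492 lat -0.0014 z 0.0197 zaxis [-0.001 -0.007 -1.   ] F [ 0.  -0.3  0.7]
```

Call:
jog_arm([
  [0,0,0.3,0],
  [0,0,0.4,0],
  [0,0,0.4,0],
])

```text
time_s: 16.23
tcp_pos: [0.4707, 0.2381, 0.2832]
tool_rot: [-3.134, -0.002, -3.039]
contact_force: [-3.2, -1.0, 18.5]
gripper_width: 0.0001
```

Call:
jog_arm([
  [0,0,0.1,0],
  [0,0,0,0],
  [0,0,0,0],
])

```text
time_s: 16.6
tcp_pos: [0.4706, 0.2381, 0.2859]
tool_rot: [-3.134, -0.0, -3.038]
contact_force: [-0.9, -0.1, 9.0]
gripper_width: 0.0005
```

Call:
jog_arm([
  [0,0,-1,0],
  [0,0,-2,0],
  [0,0,-3,0],
  [0,0,-4,0],
  [0,0,-4,0],
  [0,0,-4,0],
  [0,0,-4,0],
  [0,0,0,0],
  [0,0,0,0],
])

```text
time_s: 17.73
tcp_pos: [0.47, 0.2395, 0.512]
tool_rot: [-3.134, -0.003, -3.038]
contact_force: [-0.1, -0.3, -0.6]
gripper_width: 0.0005
```

```bash
python3 -c "
from h import *
tip();s=snap('scene','s6');t=snap('top','t6')
W=cloud(s)
im=s['pixels'][140:290,150:330];cv2.imwrite('pics/c6.png',cv2.resize(im,None,fx=4,fy=4,interpolation=cv2.INTER_CUBIC)[:,:,::-1])
for n,W in(('s',W),('t',cloud(t))):
  P=W.reshape(-1,3);d=P-H;u=-(d@X);l=d@[-.1022,.9948,0]
  m=(u>.02)&(u<.175)&(abs(l)<.1)&(d[:,2]>-.02)&(d[:,2]<.04)
  if m.sum()>50: print(n,m.sum(),np.polyfit(u[m],d[m,2],1).round(4),np.median(d[m,2]).round(4))
"
```

```text
t 17.725 tip [0.4695 0.2381 0.33  ] rel hinge: x -0.1508 lat 0.0 z 0.24 zaxis [-0.003 -0.008 -1.   ] F [-0.1 -0.3 -0.6]
s 4335 [0.0203 0.0102] 0.0121
t 4947 [0.0193 0.0109] 0.0125
```

View pics/c6.png

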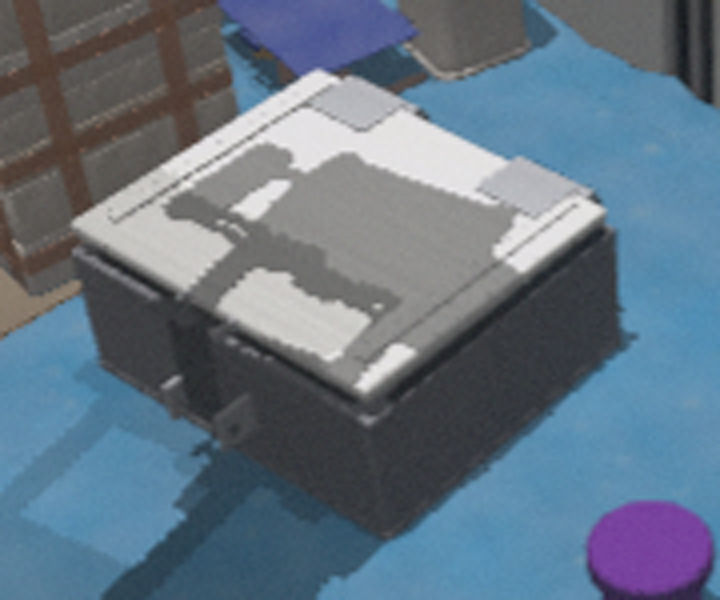

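The lid is flat on the box (crop 340,230) with the fingers well clear, and both cameras read about 0.02 rad. Without the catch it would spring back to 0.04 or more.

```bash
python3 -c "
from h import *
from plant import close_job
A,B=load('t1'),load('t6')
for n,(u,v) in dict(dropper=(438,297),mould=(375,321),tape=(338,181)).items():
  p=lambda s:s['pixels'][v-25:v+25,u-28:u+28].astype(int)
  print(n,'mean diff',abs(p(A)-p(B)).mean().round(1))
print(close_job())"
```

```text
dropper mean diff 5.6
mould mean diff 5.9
tape mean diff 5.6
the job is handed in; nothing more can be done
None
```

The pigment jar is standing upright on the dry box floor and the lid is shut, held by the catch alone. I handed the job in at about 18 s, well inside the 66 s limit; no verdict came back.

- **Jar:** I gripped it across the black lid and set it down at (0.506, 0.240). After I let go, its top measured 0.068 m (0.069 expected), and the pictures showed it upright. I could not see it again once the lid was shut.
- **Lid:** I pushed the lid over from behind and pressed it down with 18.5 N. With the arm clear and its force reading near zero, the scene camera gave a lid angle of 0.020 rad and the top camera 0.019 rad. A lid that had not caught would have sprung back to 0.04 rad or more. I did not measure the hook angle itself.
- **Other objects:** the picture patches around the dropper bottle, soft mould and tape roll changed only slightly (5.6–5.9 mean difference) between the first and last top view. I read that as image noise, with none of them shifted.

No check failed or disagreed. The only unclear reading was floor contact when lowering the jar, because the force stayed within noise. I released it at the calculated height instead.

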